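# Clamp a memo pad in the padding press

### The arm

A 6-joint arm with a two-finger parallel gripper is mounted at the origin on a cart in front of the work surface, level with it; the furniture and walls round the work are solid. World frame = base frame: x ahead of the robot, y to its left, z up, the work surface at z = 0. Lengths are in m, angles in degrees, forces in N, time in s.
With the tool pointing down it reaches from about 0.325 to 0.85 m from the base axis. Payload 4.4 kg.
Tool frame: the origin (TCP) lies at the very end of the fingers, on their centre line; the grasp point (between the pads) lies 19 mm behind it; z points along the fingers, y is the line along which they close (so a half turn about z gives the same grasp; the last joint's range is limited). The gripper opens to 94 mm and grips with 3 to 60 N. Pads are 16 mm wide; open, the fingers measure 119 mm over their backs; the gripper's body (75 mm by 177 mm) begins 78 mm behind the grasp point.
Start: joints at [-71.878, 11.837, 88.321, -0, 79.842, -8.623], TCP at [0.259, -0.513, 0.205] pointing down, gripper open.
Joint ranges: [-156.59, 156.59], [-49.26, 127.26], [12.9, 141.05], [-63.56, 243.56], [4.71, 150.69], [-161.64, 161.64]. Speed limits (degrees/s): [159.86, 159.86, 180, 180, 180, 180].

### API

Orientations are given as [roll, pitch, yaw] about the fixed x, y, z axes, in that order (R = Rz(yaw) Ry(pitch) Rx(roll)).
In Python, from plant import * gives the robot as it stands.
- The arm moves only by the shell command python3 -m crank 'ROWS' [FORCE]. ROWS is a JSON object whose one key "steps" holds a list of rows, each an object with "dp": the shift along the tool's x, y, z in m, a list of three; "angular": the turn, a rotation vector about the tool's x, y, z in rad, a list of three; "grip": the opening, from 0 (shut) to 1 (fully open). In form: {"steps": [{"dp": [x, y, z], "angular": [rx, ry, rz], "grip": grip}, ...]}. A call has 1 to 5 rows; each row is the pose to reach, as a shift and turn from the pose commanded when the call began, along the tool's axes at that moment; what a row does not reach only later rows make up. A row lasts 1/10 s, in which the tool goes at most 50 mm and 8.59 degrees, less where a joint would pass 70% of its speed; a pose out of reach is approached as far as the arm can. A call with a gripper value outside its range is refused whole. The fingers move at their own pace and stop on an object; FORCE is the grip in N (left out, the last holds). Time passes only in rows, so rows that repeat a pose let the fingers close. It gives the time, the measured TCP pose, the force, the opening and the grip force at its end, in the units of the state.
- get_state(): the state, without advancing time (a new reading comes with each control period).
- camera(name): name is "scene" or "top" or "wrist"; returns (picture, depth): 400x640x3 uint8, blue, green, red; 400x640 float32, m along the optical axis (not along the pixel's ray), 0 where there is no reading.
- get_calibration(name): a dict with "K" (3x3 intrinsics, pixels), "dist" ([k1, k2, p1, p2, k3] as OpenCV has them; the pictures are not rectified), "T" (4x4, takes a point from camera to world coordinates). Camera axes: x right, y up, looking along -z (the intrinsics and any distortion apply to the point x, -y, -z); pixel columns grow to the right and rows downward; lengths in m; the calibration is good to about 2 mm. A picture is of the moment at which its call begins: read the wrist's pose just before it. get_calibration takes no time and is no camera call; for the wrist camera it gives the pose at the moment of the call.
- hand_in(): hands the job in; it is judged then, once.
Trained networks look in the newest picture that a camera, given by its name, has taken for a name from the list of things; names that differ only in an ending like _2 or _b are one class to them, and where a whole thing is asked for, a point or a joint stands for the part that bears it (a point fixed in the world has none). Each returns a list of dicts, best first, with "p" (0 to 1); they miss things now and then, are a little off and sometimes report something else, mostly with a low value. They report only what shows in the picture. A call takes as long as a camera call. They do not tell look-alikes from the thing itself.
- search_frame(thing, camera): "xyz" ([x, y, z] in m, in world coordinates, good to about 4 mm: the middle of the surface that is visible of it).
- regions_of(thing, camera): "mask" (400x640 bool, what is visible of it).
The state is a dict: "t": time; "joints": joint angles; "joint_velocities": joint speeds; "tau": joint torques, N m; "eef_pos": TCP position; "ee_rot": TCP orientation; "force": force on the tool from outside, world axes, zero at the start; "wrist_torque": the same for the moment, N m; "grip_width": opening from 0.0 (shut) to 1.0 (fully open); "finger_force": force on a finger pad.
Only numpy, scipy, OpenCV 4.12 (cv2) and the standard library are available. Lean on these libraries where they do the work, as an engineer would, in place of code of your own. Each camera call takes 0.05 s, during which the arm holds its last target. There are 200 camera calls.

### The job

Load the memo pad lengthways into the open front of the small padding press, square, centred under the platen and fully home against the back stop, ready for gluing. Then wind the platen down with the T-handle (clockwise from above) until rising resistance shows that the pad is firmly clamped, stop there without crushing it, and let go. Leave the other things on the desk where they are.

Things in the scene. Friction and masses are not known exactly. Their poses are not given: they have to be found in the camera images.
- memo_pad: Unbound memo pad lying flat: white sheets between two thin pale wooden boards, 170 mm long (its x), 60 mm wide (its y), about 0.2 kg. Thickness unknown, 26 to 34 mm, differs from pad to pad. Origin: centre of the underside. Grip the lower 20 mm, which is stiff; the upper part is 1 mm narrower each side and gives about 1 mm per 12 N of load. Both ends are alike.
- press: Padding press, fixed: dark wooden base 205 x 150 x 16 mm, steel bed plate, two columns, dark cross beam, vertical screw. Origin: on the screw axis at desk height; x points from the open front to the back, z up. Bed top at z = 20 mm, x from -120 to 60 mm, 92 mm wide. Columns 13 mm thick at x = 0, y = +-56 mm. Beam 24 mm deep, z = 91 to 114 mm; nut on it to 119 mm, column caps to 124 mm.
- press_stop (a point): Middle of the back stop's front face, at bed height: x = 50 mm, y = 0, z = 20 mm in the press's frame, same axes. The stop is a bar 90 mm wide and 22 mm high across the bed behind the screw. A pad that is home touches it with its far end; its centre is then 85 mm in front of this point and its near end sticks out to 120 mm in front of the screw axis.
- press_platen: Platen of the press: dark steel plate 76 mm (x) by 86 mm (y), 10 mm thick, level, centred on the screw axis; it does not turn. Origin: centre of its underside, 59 to 64 mm above the desk at the start. It goes down 5 mm per radian that the T-handle turns clockwise. The pad is properly clamped when the platen bears on it with 12 to 36 N; above 45 N the pad is marked.
- press_handle: Steel T-handle on the screw; it goes up and down with the platen. Origin: middle of the bar, on the screw axis, 112 mm above the platen's underside, so 171 to 176 mm above the desk at the start. The bar lies level along its x, 82 mm over its ball ends; the flat middle is 11 mm wide (y), 12 mm high, above a 10 mm stem (13 mm thread from 35 mm below). Clockwise from above lowers the platen.
- screw_foot (a point): Lower end of the screw, on its axis, 20 mm above the platen's underside. Turning it free takes about 0.24 N m; it stays where it is left. Once the platen bears on the pad, each N of platen force adds about 0.015 N m while turning; if one stops to read, friction hides a part, but the held torque still climbs about 0.005 N m per N above what it reads when held free. Aim at 24 N.
- ink_bottle: Bystander: dark blue ink bottle with black cap, 52 x 52 x 58 mm. Origin: centre of its underside.
- wood_stamp: Bystander: turned wooden hand stamp, 38 x 38 x 74 mm, standing. Origin: centre of its underside.
- sharpener: Bystander: round brass pencil sharpener, 29 mm across, 25 mm high. Origin: centre of its underside.
There are look-alikes about, which are no part of the job. What is meant by the memo_pad is not orange, and is the larger of those in its own colour.

How it is judged (in metres and radians):
On the way, in this order (a step that is already met when the one before it is completed fails the run):
1. the pad lies on the bed, home against the back stop, square and centred (x of memo_pad in the frame of press above -0.0385 m and y of memo_pad in the frame of press between -0.008 and 0.008 m and z of memo_pad in the frame of press below 0.0225 m and angle between the x axis of memo_pad and the x axis of press, either way round below 0.08 rad), for 0.2 s.
2. the platen clamps the pad with at least 12 N (contact force between press_platen and memo_pad above 12 N), for 0.2 s.
At the end, for the whole second after the job is handed in: The pad lies flat on the bed, its far end within 3.5 mm of the back stop, within 8 mm of the centre line and square within 0.08 rad, and the platen holds it down with 12 to 36 N, everything at rest (all of step 1 and contact force between press_platen and memo_pad between 12 and 36 N and linear speed of memo_pad below 0.01 m/s); the robot touches nothing.
It fails at once if the platen presses the pad with more than 45 N (contact force between press_platen and memo_pad above 45 N).
It fails at once if a bystander is pushed more than 20 mm (distance of any of ink_bottle, wood_stamp, sharpener from where it was at the start of the episode above 0.02 m).
It also fails if it takes over 72 s, if anything falls off the work surface, if the arm or the gripper's body presses on something with over 40 N, if the wrist force passes 120 N, or if a joint passes its speed limit or range.

## Working session

There is one attempt and no reset: what is moved stays moved. The work goes in short steps, Python scripts to look and compute and a shell command to move; the robot and the scene stay as the last step left them, time stands still between calls to the robot, and variables do not carry over. Pictures are saved under pics/ and viewed, at most 10 in all, crops included, and the job is handed in when it is done.

```bash
mkdir -p pics; cat > h.py <<'E'
from plant import *
import numpy as np, cv2
from scipy.spatial.transform import Rotation as R
def cloud(name, d, T=None):
    c=get_calibration(name); K=np.array(c["K"]); T=np.array(c["T"]) if T is None else T
    v,u=np.mgrid[0:400,0:640]
    p=cv2.undistortPoints(np.stack([u,v],-1).reshape(-1,1,2).astype(np.float32),K,np.array(c["dist"])).reshape(400,640,2)
    P=np.stack([p[...,0]*d,-p[...,1]*d,-d,np.ones_like(d)],-1)
    return (P@T.T)[...,:3]
def tool(dw, yaw=None):
    s=get_state(); Rm=R.from_euler('xyz',s["ee_rot"],degrees=True)
    return Rm.inv().apply(dw)
E
python3 - <<'E'
from h import *
s=get_state(); print({k:np.round(v,3).tolist() for k,v in s.items()})
out=[]
for n in ["scene","top"]:
    im,d=camera(n); np.savez(f"pics/{n}0.npz",im=im,d=d); cv2.imwrite(f"pics/{n}0.png",im)
    C=cloud(n,d)
    for th in ["memo_pad","press","press_platen","press_handle","ink_bottle","wood_stamp","sharpener"]:
        for m in regions_of(th,n):
            k=m["mask"]&(d>0)
            if k.sum()<10: continue
            P=C[k]; v,u=np.nonzero(k)
            r=cv2.minAreaRect((P[:,:2]*1000).astype(np.float32))
            print(n,th,round(m["p"],2),"px",int(u.mean()),int(v.mean()),"med",np.round(np.median(P,0),3),"zmax",np.round(np.percentile(P[:,2],[2,98]),3),"rect",[np.round(x,1) for x in r], im[k].mean(0).astype(int))
E
```

```text
{'t': 0.0, 'joints': [-71.881, 11.884, 88.403, -0.0, 79.842, -8.622], 'joint_velocities': [0.083, 0.035, -0.097, 0.069, 0.065, 0.107], 'tau': [-0.002, -37.089, -28.141, 0.07, 0.036, -0.0], 'eef_pos': [0.258, -0.513, 0.204], 'ee_rot': [-179.872, -0.019, 26.741], 'force': [-0.452, -0.043, -0.572], 'wrist_torque': [-0.001, -0.039, -0.003], 'finger_force': 0.0, 'grip_width': 1.0}
scene memo_pad 0.85 px 205 355 med [0.471 0.628 0.026] zmax [0.007 0.029] rect [array([488.8, 623.5]), array([ 61.3, 185.3]), np.float64(79.9)] [  2 120 227]
scene memo_pad 0.65 px 303 264 med [0.478 0.261 0.027] zmax [-0.002  0.031] rect [array([493.7, 247.3]), array([183.4,  88.6]), np.float64(23.7)] [ 99 140 163]
scene memo_pad 0.63 px 339 187 med [ 0.586 -0.047  0.072] zmax [0.019 0.081] rect [array([605.1, -85. ]), array([ 75.4, 201.2]), np.float64(7.7)] [77 74 71]
scene memo_pad 0.6 px 375 252 med [0.342 0.074 0.018] zmax [0.004 0.022] rect [array([345.9,  65.3]), array([ 43.1, 120.4]), np.float64(32.8)] [101 149 177]
scene press 0.93 px 342 194 med [ 0.581 -0.043  0.02 ] zmax [-0.     0.177] rect [array([
[... 2061 characters left out ...]
rray([526.6, 387.3]), array([32.5, 32.4]), np.float64(3.0)] [ 18  58 103]
top ink_bottle 0.49 px 429 229 med [ 0.463 -0.344  0.05 ] zmax [0.019 0.063] rect [array([ 464.4, -346.6]), array([37.7, 35.2]), np.float64(3.5)] [22 12 11]
top wood_stamp 0.39 px 362 186 med [ 0.601 -0.061  0.177] zmax [0.131 0.184] rect [array([601.9, -64. ]), array([17.9, 68.9]), np.float64(83.6)] [126 125 130]
top sharpener 0.62 px 296 167 med [0.71  0.196 0.026] zmax [0.015 0.037] rect [array([710.1, 194.5]), array([27.1, 20.5]), np.float64(1.3)] [ 45 114 147]
top sharpener 0.35 px 246 209 med [0.525 0.386 0.062] zmax [-0.005  0.077] rect [array([527.7, 389.6]), array([36.8, 37. ]), np.float64(33.4)] [ 18  57 103]
```

```bash
python3 - <<'E'
import cv2,numpy as np
t=cv2.imread("pics/top0.png")[130:300,150:470]; s=cv2.imread("pics/scene0.png")[130:390,150:470]
a=cv2.resize(t,None,fx=2,fy=2,interpolation=3)[:,:640]
b=cv2.resize(s,None,fx=1,fy=1)
c=np.zeros((600,640,3),np.uint8); c[:340]=a; c[340:600,:320]=b
cv2.imwrite("pics/a.png",c)
E
```

```text
(no output)
```

View pics/a.png

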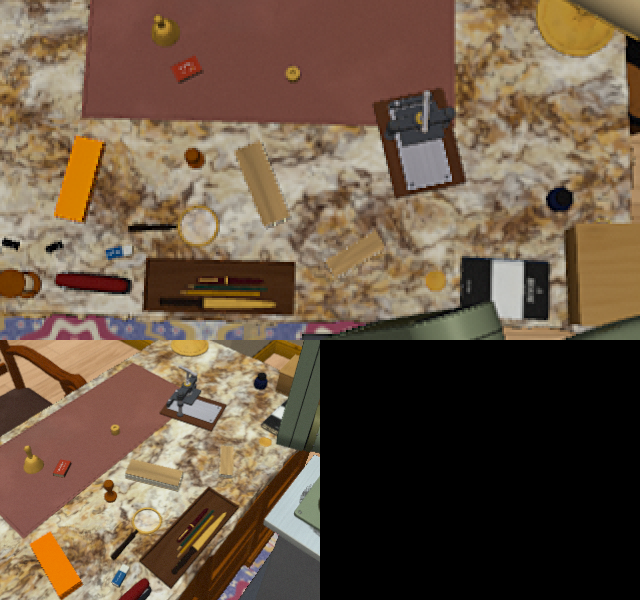

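Candidates in the top picture: the orange pad (189,219), the large pale-wood one (280,222, about 170 x 63 mm) and the small pale-wood one (326,257, about 128 x 48 mm). The memo pad is not orange and is the larger of the pale ones, so it is (280,222). The press's open front faces the robot at about (365,215), with yaw near +14°.

```bash
python3 - <<'E'
from h import *
s=get_state(); c=get_calibration("wrist"); T=np.eye(4); T[:3,:3]=R.from_euler('xyz',s["ee_rot"],degrees=True).as_matrix(); T[:3,3]=s["eef_pos"]
print(np.round(np.linalg.inv(T)@np.array(c["T"]),3), np.round(c["K"],0).tolist())
# shift needed to be over the press at (0.42,-0.12,0.33)
print(tool(np.array([.42,-.12,.33])-s["eef_pos"]))
E
```

```text
[[ 0.     0.96   0.281  0.082]
 [ 1.    -0.     0.     0.002]
 [ 0.     0.281 -0.96  -0.18 ]
 [ 0.     0.     0.     1.   ]] [[340.0, 0.0, 315.0], [0.0, 340.0, 201.0], [0.0, 0.0, 1.0]]
[ 0.32106529 -0.27883332 -0.1245544 ]
```

```bash
python3 - <<'E'
from h import *
s=get_state(); print(tool(np.array([.58,-.06,.33])-s["eef_pos"]))
E
```

```text
[ 0.49094901 -0.26040725 -0.12455426]
```

```bash

python3 -m crank '{"steps":[{"dp":[0.04,-0.02,-0.03],"angular":[0,0,0],"grip":1},{"dp":[0.08,-0.04,-0.06],"angular":[0,0,0],"grip":1},{"dp":[0.12,-0.06,-0.09],"angular":[0,0,0],"grip":1},{"dp":[0.16,-0.08,-0.11],"angular":[0,0,0],"grip":1},{"dp":[0.20,-0.10,-0.125],"angular":[0,0,0],"grip":1}]}'
python3 -m crank '{"steps":[{"dp":[0.04,-0.02,0],"angular":[0,0,0],"grip":1},{"dp":[0.08,-0.04,0],"angular":[0,0,0],"grip":1},{"dp":[0.12,-0.06,0],"angular":[0,0,0],"grip":1},{"dp":[0.16,-0.08,0],"angular":[0,0,0],"grip":1},{"dp":[0.20,-0.10,0],"angular":[0,0,0],"grip":1}]}'
python3 -m crank '{"steps":[{"dp":[0.04,-0.02,0],"angular":[0,0,0],"grip":1},{"dp":[0.08,-0.05,0],"angular":[0,0,0],"grip":1},{"dp":[0.09,-0.06,0],"angular":[0,0,0],"grip":1},{"dp":[0.09,-0.06,0],"angular":[0,0,0],"grip":1}]}'
python3 - <<'E'
from h import *
T=np.array(get_calibration("wrist")["T"]); im,d=camera("wrist"); np.savez("pics/w1.npz",im=im,d=d,T=T); cv2.imwrite("pics/w1.png",im)
C=cloud("wrist",d,T)
for th in ["press","press_platen","press_handle","memo_pad"]:
    for m in regions_of(th,"wrist"):
        k=m["mask"]&(d>0)
        if k.sum()<10: continue
        P=C[k]; v,u=np.nonzero(k)
        print(th,round(m["p"],2),"px",int(u.mean()),int(v.mean()),"z",np.round(np.percentile(P[:,2],[2,50,98]),3),"rect",cv2.minAreaRect((P[:,:2]*1000).astype(np.float32)))
E
```

```text
t: 1.3
eef_pos: [0.3891, -0.339, 0.33]
ee_rot: [179.8, -0.0, 26.7]
force: [0.4, -0.2, 0.0]
grip_width: 1.002
finger_force: 0.0
t: 1.8
eef_pos: [0.5226, -0.1589, 0.3282]
ee_rot: [180.0, -0.0, 26.8]
force: [0.2, 0.0, 1.2]
grip_width: 1.0
finger_force: 0.0
t: 2.2
eef_pos: [0.5754, -0.0646, 0.3277]
ee_rot: [-180.0, 0.0, 27.0]
force: [0.3, 0.4, 0.0]
grip_width: 0.998
finger_force: 0.0
press 0.7 px 316 153 z [0.015 0.021 0.181] rect ((576.1936645507812, -68.49238586425781), (211.5331268310547, 155.76319885253906), 14.043403625488281)
press_platen 0.69 px 319 140 z [0.072 0.073 0.075] rect ((605.3313598632812, -58.48177719116211), (84.43205261230469, 108.19428253173828), 6.348832607269287)
press_handle 0.67 px 322 157 z [0.14  0.18  0.182] rect ((585.2921752929688, -62.99797821044922), (118.78740692138672, 24.5706787109375), 8.838602066040039)
press_handle 0.23 px 3 36 z [-0.     0.007  0.012] rect ((533.4547119140625, 375.0549621582031), (28.53728675842285, 9.401829719543457), 9.822638511657715)
memo_pad 0.78 px 79 112 z [0.004 0.028 0.03 ] rect ((478.7977294921875, 260.1982727050781), (175.48825073242188, 84.19747161865234), 24.188013076782227)
memo_pad 0.75 px 170 250 z [-0.     0.019  0.021] rect ((414.88458251953125, 33.51896667480469), (69.21604919433594, 292.8056945800781), 59.76540756225586)
```

View pics/w1.png

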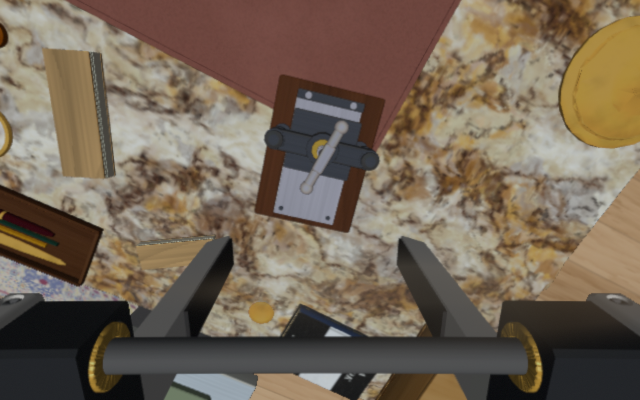

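```bash
python3 - <<'E'
from h import *
def rect(P): 
    r=cv2.minAreaRect((P[:,:2]*1000).astype(np.float32)); return [np.round(x,1) for x in r]
for n in ["w1","top0"]:
    f=np.load(f"pics/{n}.npz"); d=f["d"]; im=f["im"].astype(int)
    C=cloud("wrist",d,f["T"]) if n=="w1" else cloud("top",d)
    near=(np.hypot(C[...,0]-.585,C[...,1]+.065)<.15)&(d>0)
    z=C[...,2]
    b=near&(z>.010)&(z<.018)|near&(z>.018)&(z<.026)
    k=cv2.erode(cv2.morphologyEx(b.astype(np.uint8),cv2.MORPH_OPEN,np.ones((3,3))),np.ones((1,1)))>0
    print(n,"base",rect(C[k]), "desk z",np.median(z[near&(abs(z)<.01)]))
    bed=near&(z>.012)&(z<.03)&(im.min(-1)>110)&(im.max(-1)-im.min(-1)<50)
    bed=cv2.morphologyEx(bed.astype(np.uint8),cv2.MORPH_OPEN,np.ones((3,3)))
    nn,l,st,_=cv2.connectedComponentsWithStats(bed)
    for i in range(1,nn):
        if st[i,4]>30: print(" bright",st[i],np.median(z[l==i]),rect(C[l==i]))
    h=near&(z>.165)&(z<.2); print(" handle",h.sum(),np.median(z[h]),rect(C[h]),C[h].mean(0))
    c=near&(z>.115)&(z<.13); P=C[c]; 
    if len(P)>5:
        q=cv2.kmeans(P[:,:2].astype(np.float32),2,None,(3,50,1e-5),3,0); print(" caps",q[2].round(4).tolist(),q[2].mean(0), np.bincount(q[1].ravel()))
    p=near&(z>.066)&(z<.08); print(" platen",rect(C[p]),np.median(z[p]))
    pd=(np.hypot(C[...,0]-.479,C[...,1]-.253)<.11)&(d>0)&(z>.022)&(z<.045); 
    print(" pad",pd.sum(),rect(C[pd]),np.median(z[pd]),"desk",np.median(z[(np.hypot(C[...,0]-.479,C[...,1]-.253)<.15)&(abs(z)<.01)&(d>0)]))
f=np.load("pics/w1.npz"); cv2.imwrite("pics/c.png",cv2.resize(f["im"][30:260,0:260],None,fx=2.3,fy=2.3,interpolation=cv2.INTER_CUBIC))
E
```

```text
w1 base [array([579.2, -67. ]), array([205.6, 151.2]), np.float64(14.0)] desk z -0.0003432498147822871
 bright [296  98  65  24 612] 0.020629654855859936 [array([647.6, -49.9]), array([12.6, 90.8]), np.float64(14.1)]
 bright [ 274  168   69   56 2508] 0.020536216118749617 [array([524. , -80.7]), array([71. , 91.3]), np.float64(14.4)]
 handle 921 0.18000971711162594 [array([605.7, -60.2]), array([13.1, 80.6]), np.float64(87.4)] [ 0.60700941 -0.05983316  0.17976817]
 caps [[0.5995000004768372, -0.029400000348687172], [0.6171000003814697, -0.10670000314712524]] [ 0.60831344 -0.06801875] [584 342]
 platen [array([604.9, -58.4]), array([ 76. , 117.8]), np.float64(14.1)] 0.07332246177485055
 pad 5921 [array([482.7, 251.1]), array([168.3,  60.9]), np.float64(23.9)] 0.028418871211010055 desk -0.0007521466986780689
top0 base [array([571.9, -69. ]), array([195.5, 149.1]), np.float64(14.2)] desk z -0.0013927020041379912
 bright [351 200  24  24 408] 0.019094442112929433 [array([531.8, -79.3]), array([88.4, 91.8]), np.float64(14.9)]
 handle 65 0.17701403641456026 [array([602.9, -60.5]), array([11. , 76.7]), np.float64(85.7)] [ 0.6023069  -0.06023005  0.17721476]
 caps [[0.6132000088691711, -0.1046999990940094], [0.5931000113487244, -0.023900000378489494]] [ 0.6031404  -0.06426625] [39 44]
 platen [array([602. , -55.4]), array([ 76.3, 124.3]), np.float64(13.2)] 0.07202001677240422
 pad 516 [array([480. , 250.7]), array([169.2,  57.8]), np.float64(23.2)] 0.027412969988423463 desk -0.002264823248715242
```

View pics/c.png

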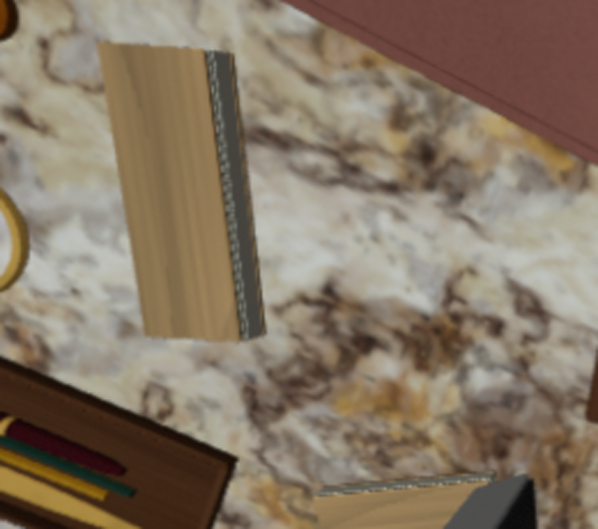

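The crop shows the large pale pad (full picture about (79,112)) with boards and sheet edges, and the smaller look-alike below at (170,250). The large one is the memo pad. I'll turn the wrist half round so the camera stays clear of the press, then go over the pad.

```bash

python3 -m crank '{"steps":[{"dp":[0,0,0],"angular":[0,0,-0.148],"grip":1},{"dp":[0,0,0],"angular":[0,0,-0.296],"grip":1},{"dp":[0,0,0],"angular":[0,0,-0.444],"grip":1},{"dp":[0,0,0],"angular":[0,0,-0.592],"grip":1},{"dp":[0,0,0],"angular":[0,0,-0.74],"grip":1}]}' >/dev/null
python3 -m crank '{"steps":[{"dp":[0,0,0],"angular":[0,0,-0.148],"grip":1},{"dp":[0,0,0],"angular":[0,0,-0.296],"grip":1},{"dp":[0,0,0],"angular":[0,0,-0.444],"grip":1},{"dp":[0,0,0],"angular":[0,0,-0.592],"grip":1},{"dp":[0,0,0],"angular":[0,0,-0.74],"grip":1}]}' >/dev/null
python3 -m crank '{"steps":[{"dp":[0,0,0],"angular":[0,0,-0.148],"grip":1},{"dp":[0,0,0],"angular":[0,0,-0.296],"grip":1},{"dp":[0,0,0],"angular":[0,0,-0.444],"grip":1},{"dp":[0,0,0],"angular":[0,0,-0.592],"grip":1},{"dp":[0,0,0],"angular":[0,0,-0.74],"grip":1}]}' >/dev/null
python3 -m crank '{"steps":[{"dp":[0,0,0],"angular":[0,0,-0.148],"grip":1},{"dp":[0,0,0],"angular":[0,0,-0.296],"grip":1},{"dp":[0,0,0],"angular":[0,0,-0.444],"grip":1},{"dp":[0,0,0],"angular":[0,0,-0.592],"grip":1},{"dp":[0,0,0],"angular":[0,0,-0.74],"grip":1}]}' 
python3 -m crank '{"steps":[{"dp":[0,0,0],"angular":[0,0,-0.128],"grip":1},{"dp":[0,0,0],"angular":[0,0,-0.128],"grip":1}]}' 
python3 - <<'E'
from h import *
s=get_state(); print(s["ee_rot"],np.round(s["joints"],1),tool(np.array([.428,.227,.15])-s["eef_pos"]))
E
```

```text
t: 4.45
eef_pos: [0.5746, -0.0681, 0.3281]
ee_rot: [-180.0, -0.0, -163.5]
force: [0.7, 0.3, 0.0]
grip_width: 1.003
finger_force: 0.0
t: 4.65
eef_pos: [0.5747, -0.068, 0.3281]
ee_rot: [-180.0, 0.0, -156.5]
force: [-0.7, 0.8, -0.1]
grip_width: 0.997
finger_force: 0.0
[-1.79980638e+02  2.65672963e-03 -1.56476646e+02] [ -15.3    8.6   77.9   -0.    93.6 -128.8] [0.01678421 0.32907544 0.17796926]
```

```bash

python3 -m crank '{"steps":[{"dp":[0,0.047,0],"angular":[0,0,0],"grip":1},{"dp":[0,0.094,0],"angular":[0,0,0],"grip":1},{"dp":[0.01,0.14,0.01],"angular":[0,0,0],"grip":1},{"dp":[0.015,0.185,0.03],"angular":[0,0,0],"grip":1},{"dp":[0.017,0.23,0.05],"angular":[0,0,-0.007],"grip":1}]}' >/dev/null
python3 -m crank '{"steps":[{"dp":[0,0.04,0.03],"angular":[0,0,0],"grip":1},{"dp":[0,0.075,0.06],"angular":[0,0,0],"grip":1},{"dp":[0,0.1,0.1],"angular":[0,0,0],"grip":1},{"dp":[0,0.1,0.128],"angular":[0,0,0],"grip":1},{"dp":[0,0.1,0.128],"angular":[0,0,0],"grip":1}]}'
python3 - <<'E'
from h import *
s=get_state(); T=np.array(get_calibration("wrist")["T"]); im,d=camera("wrist"); np.savez("pics/w2.npz",im=im,d=d,T=T); cv2.imwrite("pics/w2.png",im)
C=cloud("wrist",d,T); z=C[...,2]
for m in regions_of("memo_pad","wrist"):
    k=m["mask"]&(d>0); P=C[k&(z>.02)&(z<.045)]
    if len(P)<50: continue
    r=cv2.minAreaRect((P[:,:2]*1000).astype(np.float32)); v,u=np.nonzero(k)
    print(m["p"],u.min(),u.max(),v.min(),v.max(),r,np.median(P[:,2]))
print(s["eef_pos"],s["ee_rot"],"desk",np.median(z[(abs(z)<.01)&(d>0)]))
E
```

```text
t: 5.65
eef_pos: [0.4225, 0.2274, 0.1457]
ee_rot: [180.0, -0.5, -156.0]
force: [0.2, -1.1, -0.5]
grip_width: 0.999
finger_force: 0.0
0.84 89 249 0 72 ((346.5745849609375, 60.96488952636719), (40.34135818481445, 117.82867431640625), 32.69884490966797) 0.020273710448809767
0.57 282 346 171 335 ((481.48187255859375, 250.56198120117188), (165.39358520507812, 58.52907180786133), 23.864797592163086) 0.028505026024366553
[0.42247107 0.22739913 0.1457302 ] [ 179.95872143   -0.54070302 -156.03647816] desk -0.0006502968673878229
```

View pics/w2.png

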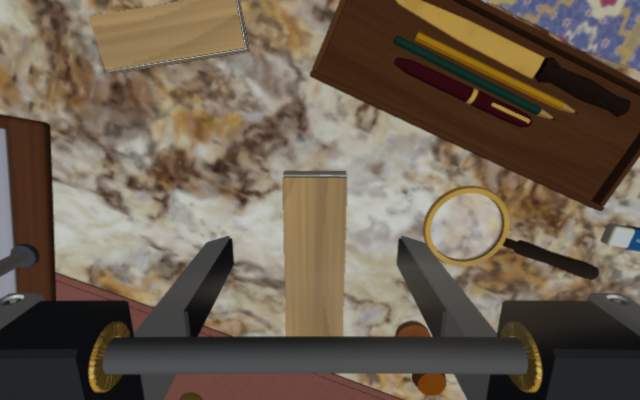

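```bash

python3 -m crank '{"steps":[{"dp":[-0.003,-0.0025,0.04],"angular":[0,0,0],"grip":1},{"dp":[-0.004,-0.0025,0.08],"angular":[0,0,0],"grip":1},{"dp":[-0.004,-0.0025,0.115],"angular":[0,0,0],"grip":1},{"dp":[-0.004,-0.0025,0.135],"angular":[0,0,0],"grip":1},{"dp":[-0.004,-0.0025,0.14],"angular":[0,0,0],"grip":1}]}' >/dev/null
python3 -m crank '{"steps":[{"dp":[0,0,0.001],"angular":[0,0,0],"grip":1},{"dp":[0,0,0.001],"angular":[0,0,0],"grip":0.6},{"dp":[0,0,0.001],"angular":[0,0,0],"grip":0.5},{"dp":[0,0,0.001],"angular":[0,0,0],"grip":0.5},{"dp":[0,0,0.001],"angular":[0,0,0],"grip":0.5}]}' 35
python3 -m crank '{"steps":[{"dp":[0,0,0],"angular":[0,0,0],"grip":0.5},{"dp":[0,0,0],"angular":[0,0,0],"grip":0.5},{"dp":[0,0,0],"angular":[0,0,0],"grip":0.5}]}' 35
```

```text
t: 6.75
eef_pos: [0.4317, 0.2283, 0.0097]
ee_rot: [-180.0, 0.1, -155.9]
force: [-0.1, -0.4, 0.1]
grip_width: 0.697
finger_force: 0.0
t: 7.05
eef_pos: [0.4313, 0.2284, 0.0095]
ee_rot: [180.0, 0.0, -155.9]
force: [-1.6, 0.4, 5.8]
grip_width: 0.632
finger_force: 35.0
```

```bash

python3 -m crank '{"steps":[{"dp":[0,0,0],"angular":[0,0,0],"grip":0.75},{"dp":[0,0,0],"angular":[0,0,0],"grip":0.75},{"dp":[0,0,0.003],"angular":[0,0,0],"grip":0.75},{"dp":[0,0,0.006],"angular":[0,0,0],"grip":0.75},{"dp":[0,0,0.006],"angular":[0,0,0],"grip":0.75}]}'
python3 -m crank '{"steps":[{"dp":[0,0,0],"angular":[0,0,0],"grip":0.5},{"dp":[0,0,0],"angular":[0,0,0],"grip":0.5},{"dp":[0,0,0],"angular":[0,0,0],"grip":0.5},{"dp":[0,0,0],"angular":[0,0,0],"grip":0.5}]}' 40
python3 -m crank '{"steps":[{"dp":[0,0,-0.03],"angular":[0,0,0],"grip":0.5},{"dp":[0,0,-0.07],"angular":[0,0,0],"grip":0.5},{"dp":[0,0,-0.07],"angular":[0,0,0],"grip":0.5}]}' 40
python3 - <<'E'
from h import *
s=get_state(); print(s["eef_pos"],s["ee_rot"],s["joints"],s["force"],s["wrist_torque"])
T=np.array(get_calibration("wrist")["T"]); im,d=camera("wrist"); 
C=cloud("wrist",d,T); z=C[...,2]
Rm=R.from_euler('xyz',s["ee_rot"],degrees=True)
Q=Rm.inv().apply((C-s["eef_pos"]).reshape(-1,3)).reshape(C.shape)  # in tool frame
k=(d>0)&(abs(Q[...,1])<.024)&(Q[...,2]>-.05)&(Q[...,2]<-.005)&(Q[...,0]>-.1)&(Q[...,0]<.06)
P=Q[k]; A=np.c_[P[:,0],P[:,1],np.ones(len(P))]; c=np.linalg.lstsq(A,P[:,2],rcond=None)[0]
print("plane slope deg",np.degrees(c[:2]),"z at tcp",c[2],"xmax",np.percentile(P[:,0],[1,99.5]),len(P))
E
```

```text
t: 7.55
eef_pos: [0.4303, 0.2277, 0.0021]
ee_rot: [180.0, -0.1, -155.9]
force: [0.5, -0.5, 0.4]
grip_width: 0.751
finger_force: 0.0
t: 7.95
eef_pos: [0.431, 0.228, 0.0028]
ee_rot: [-180.0, -0.0, -155.9]
force: [-0.4, 0.1, -0.8]
grip_width: 0.637
finger_force: 39.9
t: 8.25
eef_pos: [0.4355, 0.2295, 0.0778]
ee_rot: [-179.9, 0.6, -155.9]
force: [0.7, 0.2, -0.9]
grip_width: 0.634
finger_force: 39.9
[0.43547194 0.22948538 0.07783929] [-179.93110467    0.61129665 -155.91428401] [ 1.77032016e+01  9.98812878e+00  1.07081944e+02 -5.80960436e-04
  6.23147606e+01 -9.63818797e+01] [ 0.73446212  0.22163793 -0.87841371] [ 0.07784485 -0.11907412 -0.01936958]
plane slope deg [1.86162404 0.00220646] z at tcp -0.02444375126525202 xmax [-0.07856748  0.02751373] 14298
```

```bash

python3 -m crank '{"steps":[{"dp":[0.03,-0.025,0],"angular":[0,0,0],"grip":0.5},{"dp":[0.06,-0.05,0],"angular":[0,0,0.04],"grip":0.5},{"dp":[0.085,-0.08,0],"angular":[0,0,0.08],"grip":0.5},{"dp":[0.105,-0.115,0],"angular":[0,0,0.12],"grip":0.5},{"dp":[0.12,-0.155,0],"angular":[0,0,0.16],"grip":0.5}]}' 40
python3 - <<'E'
from h import *
s=get_state(); f=lambda a,b:(.606+a*np.cos(.246)-b*np.sin(.246), -.06+a*np.sin(.246)+b*np.cos(.246))
print(s["eef_pos"],s["ee_rot"],tool(np.array([*f(-.217,0),.08])-s["eef_pos"]), f(-.217,0))
E
```

```text
t: 8.8
eef_pos: [0.3814, 0.0369, 0.071]
ee_rot: [179.9, -0.2, -165.1]
force: [1.0, 0.3, -2.1]
grip_width: 0.63
finger_force: 39.9
[0.38144839 0.03690707 0.07096958] [ 179.8944865    -0.23929618 -165.09686485] [ 0.02494087 -0.14832058 -0.00919949] (np.float64(0.3955329404545358), np.float64(-0.11284521592619351))
```

```bash

python3 -m crank '{"steps":[{"dp":[0.01,-0.04,0],"angular":[0,0,0],"grip":0.5},{"dp":[0.02,-0.08,0],"angular":[0,0,0],"grip":0.5},{"dp":[0.025,-0.12,0],"angular":[0,0,0],"grip":0.5},{"dp":[0.025,-0.137,0],"angular":[0,0,0],"grip":0.5},{"dp":[0.025,-0.137,0],"angular":[0,0,0],"grip":0.5}]}' 40 >/dev/null
python3 -m crank '{"steps":[{"dp":[0,0,0],"angular":[0,0,0],"grip":0.5},{"dp":[0,0,0],"angular":[0,0,0],"grip":0.5}]}' 40 
cat > look.py <<'E'
from h import *
import sys
s=get_state(); T=np.array(get_calibration("wrist")["T"]); im,d=camera("wrist"); cv2.imwrite(f"pics/{sys.argv[1]}.png",im)
np.savez(f"pics/{sys.argv[1]}.npz",im=im,d=d,T=T)
f=lambda a,b:(.606+a*np.cos(.246)-b*np.sin(.246), -.06+a*np.sin(.246)+b*np.cos(.246))
C=cloud("wrist",d,T)
Rm=R.from_euler('xyz',s["ee_rot"],degrees=True)
Q=Rm.inv().apply((C-s["eef_pos"]).reshape(-1,3)).reshape(C.shape)
k=(d>0)&(abs(Q[...,1])<.024)&(Q[...,2]>-.05)&(Q[...,2]<-.012)&(Q[...,0]>-.07)&(Q[...,0]<.06)
P=Q[k]; A=np.c_[P[:,0],P[:,1],np.ones(len(P))]; c=np.linalg.lstsq(A,P[:,2],rcond=None)[0]
print("tcp",np.round(s["eef_pos"],4),np.round(s["ee_rot"],2),"slope",np.degrees(c[:2]).round(2),"ztop",c[2].round(4),"near end",np.percentile(P[:,0],99.5).round(4))
# press frame of pad points
c0,s0=np.cos(.246),np.sin(.246); p=s["eef_pos"]; dx,dy=p[0]-.606,p[1]+.06
print("tcp in press frame",round(dx*c0+dy*s0,4),round(-dx*s0+dy*c0,4),"yaw err deg",round((s["ee_rot"][2]+180-14.1+90)%180-90,2))
Z=np.stack([(C[...,0]-.606)*c0+(C[...,1]+.06)*s0,-(C[...,0]-.606)*s0+(C[...,1]+.06)*c0,C[...,2]],-1)
print("force",np.round(s["force"],1),"tq",np.round(s["wrist_torque"],2))
E
python3 look.py w3; python3 - <<'E'
from h import *
print(tool(np.array([.3955,-.1128,.08])-get_state()["eef_pos"]))
E
```

```text
t: 9.5
eef_pos: [0.3945, -0.0998, 0.0718]
ee_rot: [179.9, -0.1, -165.0]
force: [-0.2, -0.9, -2.5]
grip_width: 0.635
finger_force: 39.9
tcp [ 0.3945 -0.0998  0.0718] [ 1.7988e+02 -1.2000e-01 -1.6503e+02] slope [ 1.34 -0.04] ztop -0.0251 near end 0.0271
tcp in press frame -0.2148 0.0129 yaw err deg 0.87
force [-0.2 -0.9 -2.5] tq [ 0.09 -0.01 -0.06]
[ 0.00268212 -0.01269251 -0.00795049]
```

View pics/w3.png

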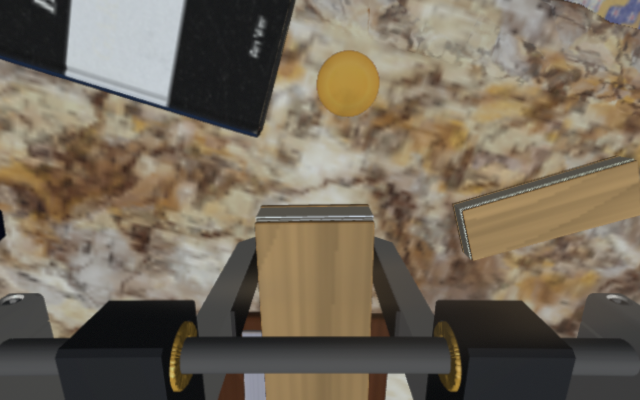

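```bash

python3 -m crank '{"steps":[{"dp":[0,-0.013,0.01],"angular":[0,0,0.015],"grip":0.5},{"dp":[0,-0.013,0.03],"angular":[0,0,0.015],"grip":0.5},{"dp":[0,-0.013,0.042],"angular":[0,0,0.015],"grip":0.5},{"dp":[0,-0.013,0.042],"angular":[0,0,0.015],"grip":0.5},{"dp":[0,-0.013,0.042],"angular":[0,0,0.015],"grip":0.5}]}' 40 
python3 look.py w4; python3 - <<'E'
from h import *
f=np.load("pics/w2.npz"); C=cloud("wrist",f["d"],f["T"]); k=(np.hypot(C[...,0]-.4815,C[...,1]-.2508)<.08)&(C[...,2]>.02)&(C[...,2]<.035)&(f["d"]>0)
a=np.radians(23.9); P=C[k]; q=P[:,:2]@np.array([np.cos(a),np.sin(a)])
print("flat pad slope",np.degrees(np.polyfit(q,P[:,2],1)[0]))
im,d=camera("top"); C=cloud("top",d); z=C[...,2]
c0,s0=np.cos(.246),np.sin(.246)
im2=im.astype(int)
wood=(im2[...,2]-im2[...,0]>35)&(im2[...,2]>110)&(d>0)&(z>.03)&(z<.07)&(abs(C[...,0]-.45)<.13)&(abs(C[...,1]+.1)<.1)
P=C[wood]; print(wood.sum(), cv2.minAreaRect((P[:,:2]*1000).astype(np.float32)) if wood.sum()>10 else "", np.median(P[:,2]) if wood.sum() else "")
s=cv2.imread("pics/none") ; cv2.imwrite("pics/t4.png",cv2.resize(im[160:290,290:440],None,fx=4,fy=4))
E
```

```text
t: 10.05
eef_pos: [0.399, -0.113, 0.0309]
ee_rot: [180.0, -0.0, -165.9]
force: [0.6, -0.3, -2.0]
grip_width: 0.631
finger_force: 39.9
tcp [ 0.399  -0.113   0.0309] [ 1.7997e+02 -3.0000e-02 -1.6587e+02] slope [ 1.34 -0.  ] ztop -0.0251 near end 0.0271
tcp in press frame -0.2137 -0.001 yaw err deg 0.03
force [ 0.6 -0.3 -2. ] tq [0.06 0.01 0.01]
flat pad slope -0.02296662953982973
285 ((453.38507080078125, -99.33877563476562), (168.83895874023438, 58.99852752685547), 13.91264820098877) 0.05452987421009148[ WARN:0@0.881] global loadsave.cpp:275 findDecoder imread_('pics/none'): can't open/read file: check file path/integrity
```

View pics/t4.png

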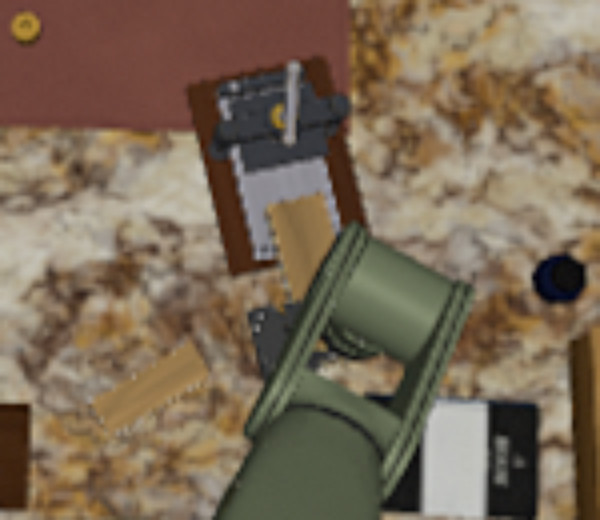

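```bash

python3 -m crank '{"steps":[{"dp":[-0.01,0,0.003],"angular":[0,0.023,0],"grip":0.5},{"dp":[-0.035,0,0.005],"angular":[0,0.023,0],"grip":0.5},{"dp":[-0.06,0,0.005],"angular":[0,0.023,0],"grip":0.5},{"dp":[-0.085,0,0.005],"angular":[0,0.023,0],"grip":0.5},{"dp":[-0.105,0,0.005],"angular":[0,0.023,0],"grip":0.5}]}' 40 
python3 -m crank '{"steps":[{"dp":[0,0,0],"angular":[0,0,0],"grip":0.5},{"dp":[0,0,0],"angular":[0,0,0],"grip":0.5}]}' 40 
python3 look.py w5
```

```text
t: 10.65
eef_pos: [0.5033, -0.0882, 0.027]
ee_rot: [-179.9, -1.2, -165.9]
force: [-0.2, 0.7, -0.8]
grip_width: 0.636
finger_force: 39.9
t: 10.85
eef_pos: [0.5011, -0.0882, 0.0263]
ee_rot: [-180.0, -1.3, -165.9]
force: [-0.6, 0.2, -2.3]
grip_width: 0.636
finger_force: 39.9
tcp [ 0.5011 -0.0882  0.0263] [-179.98   -1.32 -165.9 ] slope [ 1.38 -0.03] ztop -0.0251 near end 0.0271
tcp in press frame -0.1086 -0.0018 yaw err deg -0.0
force [-0.6  0.2 -2.3] tq [ 0.09 -0.1   0.01]
```

```bash

python3 -m crank '{"steps":[{"dp":[0,0.002,0.001],"angular":[0,0,0],"grip":0.5},{"dp":[0,0.002,0.002],"angular":[0,0,0],"grip":0.5},{"dp":[0,0.002,0.003],"angular":[0,0,0],"grip":0.5},{"dp":[0,0.002,0.003],"angular":[0,0,0],"grip":0.5}]}' 40 
python3 -m crank '{"steps":[{"dp":[-0.004,0,0],"angular":[0,0,0],"grip":0.5},{"dp":[-0.008,0,0],"angular":[0,0,0],"grip":0.5},{"dp":[-0.011,0,0],"angular":[0,0,0],"grip":0.5},{"dp":[-0.011,0,0],"angular":[0,0,0],"grip":0.5}]}' 40 
python3 look.py w6
```

```text
t: 11.3
eef_pos: [0.4999, -0.0864, 0.023]
ee_rot: [180.0, -1.3, -166.0]
force: [-2.7, 0.1, 1.7]
grip_width: 0.638
finger_force: 40.0
t: 11.7
eef_pos: [0.5121, -0.0837, 0.0228]
ee_rot: [-180.0, -1.3, -165.9]
force: [0.2, -0.3, 1.4]
grip_width: 0.635
finger_force: 40.0
tcp [ 0.5121 -0.0837  0.0228] [-179.98   -1.25 -165.94] slope [ 5.5 -0. ] ztop -0.0255 near end 0.0272
tcp in press frame -0.0968 -0.0001 yaw err deg -0.04
force [ 0.2 -0.3  1.4] tq [ 0.2  -0.33  0.03]
```

```bash

python3 -m crank '{"steps":[{"dp":[-0.002,0,0],"angular":[0,0,0],"grip":0.5},{"dp":[-0.004,0,0],"angular":[0,0,0],"grip":0.5},{"dp":[-0.004,0,0],"angular":[0,0,0],"grip":0.5}]}' 40 
python3 -m crank '{"steps":[{"dp":[-0.002,0,0],"angular":[0,0,0],"grip":0.5},{"dp":[-0.002,0,0],"angular":[0,0,0],"grip":0.5}]}' 40 
python3 -m crank '{"steps":[{"dp":[-0.002,0,0],"angular":[0,0,0],"grip":0.5},{"dp":[-0.002,0,0],"angular":[0,0,0],"grip":0.5}]}' 40
```

```text
t: 12.05
eef_pos: [0.5149, -0.0829, 0.0227]
ee_rot: [-180.0, -1.3, -165.9]
force: [-2.8, -1.4, 4.4]
grip_width: 0.634
finger_force: 40.0
t: 12.25
eef_pos: [0.5155, -0.0827, 0.0227]
ee_rot: [180.0, -1.5, -165.9]
force: [-6.1, -1.5, 8.3]
grip_width: 0.635
finger_force: 40.0
t: 12.45
eef_pos: [0.5156, -0.0827, 0.0226]
ee_rot: [180.0, -1.8, -165.9]
force: [-10.7, -3.8, 11.3]
grip_width: 0.636
finger_force: 40.0
```

```bash

python3 -m crank '{"steps":[{"dp":[0.002,0,-0.001],"angular":[0,0,0],"grip":0.5},{"dp":[0.002,0,-0.001],"angular":[0,0,0],"grip":0.7},{"dp":[0.002,0,-0.001],"angular":[0,0,0],"grip":0.85},{"dp":[0.002,0,-0.001],"angular":[0,0,0],"grip":0.85},{"dp":[0.002,0,-0.001],"angular":[0,0,0],"grip":0.85}]}' 40 
python3 -m crank '{"steps":[{"dp":[0.002,0,-0.02],"angular":[0,-0.023,0],"grip":0.85},{"dp":[0.005,0,-0.06],"angular":[0,-0.023,0],"grip":0.85},{"dp":[0.03,0,-0.1],"angular":[0,-0.023,0],"grip":0.85},{"dp":[0.07,0,-0.13],"angular":[0,-0.023,0],"grip":0.85},{"dp":[0.11,0,-0.15],"angular":[0,-0.023,0],"grip":0.85}]}'
python3 - <<'E'
from h import *
s=get_state();print(s["eef_pos"],s["ee_rot"],s["joints"])
c0,s0=np.cos(.246),np.sin(.246)
for n in ["scene","top","wrist"]:
    T=np.array(get_calibration(n)["T"]); im,d=camera(n); np.savez(f"pics/{n}7.npz",im=im,d=d,T=T); C=cloud(n,d,T); z=C[...,2]; i2=im.astype(int)
    w=(i2[...,2]-i2[...,0]>35)&(i2[...,2]>100)&(d>0)&(z>.035)&(z<.058)&(abs(C[...,0]-.55)<.1)&(abs(C[...,1]+.075)<.07)
    if w.sum()<20: print(n,w.sum()); continue
    P=C[w]; X=(P[:,0]-.606)*c0+(P[:,1]+.06)*s0; Y=-(P[:,0]-.606)*s0+(P[:,1]+.06)*c0
    top=P[:,2]>np.median(P[:,2])-.004
    print(n,w.sum(),"press x",np.percentile(X,[0.5,99.5]).round(4),"y",np.percentile(Y[top],[1,99]).round(4),"z",np.median(P[:,2]).round(4),cv2.minAreaRect((P[top][:,:2]*1000).astype(np.float32)))
a=cv2.imread("pics/x") if 0 else np.load("pics/scene7.npz")["im"][130:240,280:420]; b=np.load("pics/top7.npz")["im"][150:260,300:440]
cv2.imwrite("pics/v7.png",np.vstack([np.hstack([cv2.resize(a,(400,314),interpolation=2),cv2.resize(b,(400,314),interpolation=2)]),cv2.resize(np.load("pics/wrist7.npz")["im"],(456,285)) if 0 else np.zeros((1,800,3),np.uint8)]))
E
```

```text
t: 12.95
eef_pos: [0.5173, -0.0822, 0.0234]
ee_rot: [-180.0, -1.3, -165.9]
force: [-0.4, 0.6, 0.4]
grip_width: 0.846
finger_force: 0.0
t: 13.45
eef_pos: [0.4142, -0.1089, 0.1787]
ee_rot: [-179.8, 0.2, -165.9]
force: [0.1, -0.8, 0.1]
grip_width: 0.849
finger_force: 0.0
[ 0.41416927 -0.10886449  0.17872042] [-179.82849976    0.18798639 -165.87006423] [-2.63325628e+01 -5.37873083e+00  1.09748298e+02 -8.77367560e-03
  7.53761126e+01 -1.30460021e+02]
scene 292 press x [-0.118   0.0396] y [-0.0252  0.0325] z 0.0472 ((570.0472412109375, -66.15248107910156), (163.7898712158203, 60.11891555786133), 13.643710136413574)
top 305 press x [-0.1206  0.0465] y [-0.0287  0.0275] z 0.0464 ((569.9677734375, -69.2304916381836), (167.46739196777344, 56.916873931884766), 14.599885940551758)
wrist 3687 press x [-0.1193 -0.0398] y [-0.0292  0.0263] z 0.0485 ((529.44384765625, -80.63394165039062), (81.0553207397461, 56.90444564819336), 14.295797348022461)
```

View pics/v7.png

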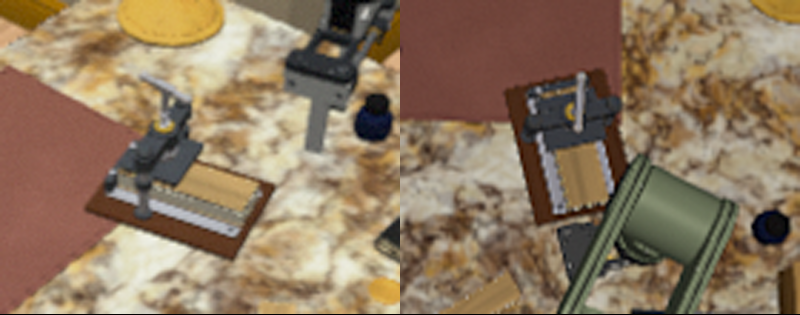

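```bash

python3 -m crank '{"steps":[{"dp":[0,0,-0.045],"angular":[0,0,0],"grip":0.85},{"dp":[-0.04,0,-0.06],"angular":[0,0,0.08],"grip":0.7},{"dp":[-0.085,0,-0.06],"angular":[0,0,0.15],"grip":0.6},{"dp":[-0.13,0,-0.06],"angular":[0,0,0.22],"grip":0.55},{"dp":[-0.175,0,-0.06],"angular":[0,0,0.292],"grip":0.5}]}' >/dev/null
python3 -m crank '{"steps":[{"dp":[-0.014,0,0],"angular":[0,0,0],"grip":0.5},{"dp":[-0.014,0,0],"angular":[0,0,0],"grip":0.5},{"dp":[-0.014,0,0],"angular":[0,0,0],"grip":0.5}]}'
python3 - <<'E'
from h import *
s=get_state();print(s["eef_pos"],s["ee_rot"],np.round(s["joints"],1),s["wrist_torque"])
T=np.array(get_calibration("wrist")["T"]); im,d=camera("wrist"); np.savez("pics/w8.npz",im=im,d=d,T=T); cv2.imwrite("pics/w8.png",im)
C=cloud("wrist",d,T); z=C[...,2]
h=(np.hypot(C[...,0]-.606,C[...,1]+.06)<.06)&(d>0)&(z>.165)&(z<.19)
P=C[h]; print("handle",cv2.minAreaRect((P[:,:2]*1000).astype(np.float32)),P.mean(0),np.percentile(P[:,2],[50,95]))
c0,s0=np.cos(.246),np.sin(.246)
f=np.load("pics/wrist7.npz"); C=cloud("wrist",f["d"],f["T"]); z=C[...,2]; i2=f["im"].astype(int)
X=(C[...,0]-.606)*c0+(C[...,1]+.06)*s0; Y=-(C[...,0]-.606)*s0+(C[...,1]+.06)*c0
b=(z>.018)&(z<.024)&(abs(Y)<.046)&(abs(X+.1)<.05)&(i2.min(-1)>110)
print("bed",np.percentile(X[b],[.5,5]),np.percentile(Y[b],[.5,99.5]),b.sum())
E
```

```text
t: 14.4
eef_pos: [0.597, -0.0658, 0.2341]
ee_rot: [180.0, -0.2, 177.4]
force: [-0.1, 0.5, 0.3]
grip_width: 0.499
finger_force: 0.0
[ 0.59701799 -0.06575509  0.2341009 ] [179.96079828  -0.18018776 177.36349681] [ -14.5   13.9   82.4    0.    83.9 -101.9] [ 0.10675696 -0.1070236   0.00315434]
handle ((605.4174194335938, -60.690223693847656), (12.919569969177246, 80.5542984008789), 87.28389739990234) [ 0.6023969  -0.06069079  0.17980802] [0.18011762 0.18183724]
bed [-0.11942278 -0.11690964] [-0.04576391  0.04474885] 1315
```

View pics/w8.png

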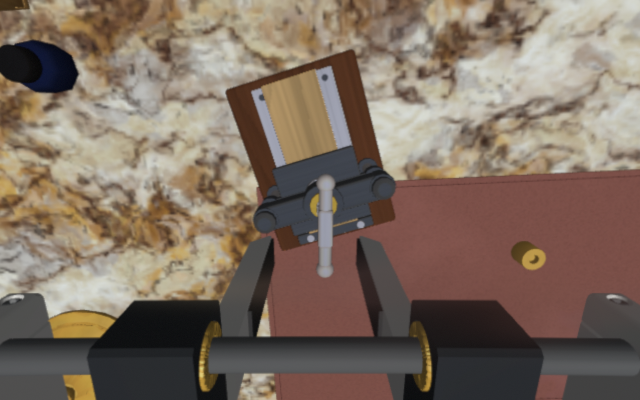

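```bash

python3 -m crank '{"steps":[{"dp":[-0.008,0.0055,0.01],"angular":[0,0,0],"grip":0.5},{"dp":[-0.008,0.0055,0.035],"angular":[0,0,0],"grip":0.5},{"dp":[-0.008,0.0055,0.06],"angular":[0,0,0],"grip":0.5},{"dp":[-0.008,0.0055,0.078],"angular":[0,0,0],"grip":0.5},{"dp":[-0.008,0.0055,0.078],"angular":[0,0,0],"grip":0.4}]}' 60
python3 -c '
from h import *
s=get_state();print(np.round(s["eef_pos"],4),s["ee_rot"],s["force"],s["wrist_torque"])'
python3 -m crank '{"steps":[{"dp":[0,0,0.001],"angular":[0,0,0],"grip":0.2},{"dp":[0,0,0.001],"angular":[0,0,0],"grip":0.1},{"dp":[0,0,0.001],"angular":[0,0,0],"grip":0},{"dp":[0,0,0.001],"angular":[0,0,0],"grip":0},{"dp":[0,0,0.001],"angular":[0,0,0],"grip":0}]}' 60
python3 -m crank '{"steps":[{"dp":[0,0,0],"angular":[0,0,0],"grip":0},{"dp":[0,0,0],"angular":[0,0,0],"grip":0}]}' 60
cat > t.py <<'E'
from h import *
s=get_state();print("t",s["t"],np.round(s["eef_pos"],4),np.round(s["ee_rot"],2),"F",np.round(s["force"],1),"TQ",np.round(s["wrist_torque"],3),"w",s["grip_width"],"J6",round(s["joints"][5],1))
E
python3 t.py
```

```text
t: 14.95
eef_pos: [0.6025, -0.0605, 0.1541]
ee_rot: [179.9, -0.4, 177.3]
force: [-0.3, 0.4, 0.2]
grip_width: 0.448
finger_force: 0.0
[ 0.6025 -0.0605  0.1541] [179.90766205  -0.40138779 177.28763423] [-0.34133565  0.42687724  0.18884635] [ 0.04047468 -0.15276405 -0.0210321 ]
t: 15.45
eef_pos: [0.6067, -0.0591, 0.1585]
ee_rot: [179.8, 0.2, 177.3]
force: [0.3, 5.5, 2.8]
grip_width: 0.109
finger_force: 60.0
t: 15.65
eef_pos: [0.6067, -0.0591, 0.1585]
ee_rot: [179.8, 0.2, 177.3]
force: [0.1, 5.3, 2.4]
grip_width: 0.11
finger_force: 60.0
t 15.65 [ 0.6067 -0.0591  0.1585] [1.7980e+02 1.5000e-01 1.7735e+02] F [0.1 5.3 2.4] TQ [ 0.987 -0.192  0.021] w 0.11040433257338009 J6 -101.2
```

```bash

python3 -m crank '{"steps":[{"dp":[0,0.0013,0],"angular":[0,0,0.05],"grip":0},{"dp":[0,0.0013,0.0005],"angular":[0,0,0.12],"grip":0},{"dp":[0,0.0013,0.001],"angular":[0,0,0.2],"grip":0}]}' 60 >/dev/null; python3 t.py
python3 -m crank '{"steps":[{"dp":[0,0,0.0005],"angular":[0,0,0.1],"grip":0},{"dp":[0,0,0.001],"angular":[0,0,0.2],"grip":0},{"dp":[0,0,0.0015],"angular":[0,0,0.3],"grip":0}]}' 60 >/dev/null; python3 t.py
python3 -m crank '{"steps":[{"dp":[0,0,0],"angular":[0,0,0],"grip":0},{"dp":[0,0,0],"angular":[0,0,0],"grip":0},{"dp":[0,0,0],"angular":[0,0,0],"grip":0}]}' 60 >/dev/null; python3 t.py
```

```text
t 15.95 [ 0.6067 -0.0592  0.1576] [1.7993e+02 1.4000e-01 1.6574e+02] F [-0.6  2.4  3.2] TQ [ 0.376 -0.089  0.227] w 0.11157408883306899 J6 -89.5
t 16.25 [ 0.6066 -0.0596  0.1561] [1.7993e+02 1.2000e-01 1.4849e+02] F [-1.1  1.5  2. ] TQ [0.247 0.017 0.192] w 0.1148168148518038 J6 -72.3
t 16.55 [ 0.6066 -0.0597  0.156 ] [1.7992e+02 1.1000e-01 1.4877e+02] F [-0.5  2.2  5. ] TQ [ 0.376  0.032 -0.067] w 0.11189419285630102 J6 -72.6
```

```bash

python3 -m crank '{"steps":[{"dp":[0,0,0.0007],"angular":[0,0,0.14],"grip":0},{"dp":[0,0,0.0014],"angular":[0,0,0.28],"grip":0},{"dp":[0,0,0.0021],"angular":[0,0,0.42],"grip":0},{"dp":[0,0,0.0028],"angular":[0,0,0.56],"grip":0},{"dp":[0,0,0.0035],"angular":[0,0,0.7],"grip":0}]}' 60 >/dev/null; python3 t.py
python3 -m crank '{"steps":[{"dp":[0,0,0.0005],"angular":[0,0,0.1],"grip":0},{"dp":[0,0,0.001],"angular":[0,0,0.2],"grip":0},{"dp":[0,0,0.0015],"angular":[0,0,0.3],"grip":0},{"dp":[0,0,0.002],"angular":[0,0,0.4],"grip":0}]}' 60 >/dev/null; python3 t.py
python3 -m crank '{"steps":[{"dp":[0,0,0.0005],"angular":[0,0,0.1],"grip":0},{"dp":[0,0,0.001],"angular":[0,0,0.2],"grip":0},{"dp":[0,0,0.0015],"angular":[0,0,0.3],"grip":0}]}' 60 >/dev/null; python3 t.py
python3 -m crank '{"steps":[{"dp":[0,0,0],"angular":[0,0,0],"grip":0},{"dp":[0,0,0],"angular":[0,0,0],"grip":0},{"dp":[0,0,0],"angular":[0,0,0],"grip":0}]}' 60 >/dev/null; python3 t.py
```

```text
t 17.05 [ 0.6058 -0.0603  0.1525] [1.7999e+02 7.0000e-02 1.0837e+02] F [-3.  -0.3  7.3] TQ [0.065 0.467 0.217] w 0.11107058141240433 J6 -32.1
t 17.45 [ 0.6052 -0.0604  0.1505] [-1.7995e+02  7.0000e-02  8.5540e+01] F [-3.8  0.6  8.6] TQ [0.074 0.794 0.135] w 0.10962540213316525 J6 -9.3
t 17.75 [ 0.6048 -0.0603  0.149 ] [-1.7992e+02  9.0000e-02  6.8350e+01] F [-5.1  1.7  8.9] TQ [0.143 1.014 0.187] w 0.10686403639969247 J6 7.9
t 18.05 [ 0.6048 -0.0603  0.149 ] [-1.7991e+02  8.0000e-02  6.8550e+01] F [-5.4  0.7  8.5] TQ [ 0.097  0.966 -0.042] w 0.11124160309321755 J6 7.7
```

```bash

python3 -m crank '{"steps":[{"dp":[-0.0004,-0.001,-0.0005],"angular":[0,0,0.05],"grip":0},{"dp":[-0.0004,-0.001,-0.0005],"angular":[0,0,0.1],"grip":0}]}' 60 >/dev/null; python3 t.py
python3 -m crank '{"steps":[{"dp":[0,0,0.0002],"angular":[0,0,0.05],"grip":0},{"dp":[0,0,0.0005],"angular":[0,0,0.1],"grip":0}]}' 60 >/dev/null; python3 t.py
python3 -m crank '{"steps":[{"dp":[0,0,0.0002],"angular":[0,0,0.05],"grip":0},{"dp":[0,0,0.0005],"angular":[0,0,0.1],"grip":0}]}' 60 >/dev/null; python3 t.py
python3 -m crank '{"steps":[{"dp":[0,0,0.0002],"angular":[0,0,0.05],"grip":0},{"dp":[0,0,0.0005],"angular":[0,0,0.1],"grip":0}]}' 60 >/dev/null; python3 t.py
python3 -m crank '{"steps":[{"dp":[0,0,0],"angular":[0,0,0],"grip":0},{"dp":[0,0,0],"angular":[0,0,0],"grip":0},{"dp":[0,0,0],"angular":[0,0,0],"grip":0}]}' 60 >/dev/null; python3 t.py
```

```text
t 18.25 [ 0.6044 -0.0603  0.1486] [1.7999e+02 4.0000e-02 6.2740e+01] F [-1.4  1.1  3.2] TQ [0.085 0.322 0.24 ] w 0.11391938447935342 J6 13.4
t 18.45 [ 0.6043 -0.0602  0.1481] [-1.7998e+02  5.0000e-02  5.7010e+01] F [-2.8  0.1  4.8] TQ [0.121 0.401 0.236] w 0.11009770832615501 J6 19.2
t 18.65 [ 0.6041 -0.0601  0.1476] [-1.7997e+02  6.0000e-02  5.1280e+01] F [-2.3  0.9  4.7] TQ [0.185 0.501 0.202] w 0.1086290977647616 J6 24.9
t 18.85 [ 0.604 -0.06   0.147] [-1.7995e+02  7.0000e-02  4.5550e+01] F [-2.4  1.5  4.7] TQ [0.139 0.569 0.208] w 0.11261036403155074 J6 30.6
t 19.15 [ 0.604 -0.06   0.147] [-1.7995e+02  6.0000e-02  4.5640e+01] F [-2.9  1.2  5.8] TQ [0.158 0.629 0.097] w 0.1082304807974457 J6 30.5
```

```bash

python3 -m crank '{"steps":[{"dp":[0,0,0.0002],"angular":[0,0,0.05],"grip":0},{"dp":[0,0,0.0005],"angular":[0,0,0.1],"grip":0}]}' 60 >/dev/null; python3 t.py
python3 -m crank '{"steps":[{"dp":[0,0,0.0002],"angular":[0,0,0.05],"grip":0},{"dp":[0,0,0.0005],"angular":[0,0,0.1],"grip":0}]}' 60 >/dev/null; python3 t.py
python3 -m crank '{"steps":[{"dp":[0,0,0.0002],"angular":[0,0,0.05],"grip":0},{"dp":[0,0,0.0005],"angular":[0,0,0.1],"grip":0}]}' 60 >/dev/null; python3 t.py
```

```text
t 19.35 [ 0.6039 -0.0599  0.1466] [-1.7995e+02  7.0000e-02  3.9810e+01] F [-4.1  0.9  6.9] TQ [0.177 0.66  0.246] w 0.1098497380024137 J6 36.4
t 19.55 [ 0.6038 -0.0598  0.1461] [-1.7993e+02  8.0000e-02  3.4090e+01] F [-3.4  0.6  6.3] TQ [0.307 0.746 0.156] w 0.10923635227598058 J6 42.1
t 19.75 [ 0.6038 -0.0596  0.1455] [-1.7992e+02  9.0000e-02  2.8360e+01] F [-3.4  1.2  6.4] TQ [0.386 0.788 0.192] w 0.10778733881633462 J6 47.8
```

```bash

python3 -m crank '{"steps":[{"dp":[0,0,0.0002],"angular":[0,0,0.05],"grip":0},{"dp":[0,0,0.0005],"angular":[0,0,0.1],"grip":0}]}' 60 >/dev/null; python3 t.py
python3 -m crank '{"steps":[{"dp":[0,0,0.0002],"angular":[0,0,0.05],"grip":0},{"dp":[0,0,0.0005],"angular":[0,0,0.1],"grip":0}]}' 60 >/dev/null; python3 t.py
python3 -m crank '{"steps":[{"dp":[0,0,0.0002],"angular":[0,0,0.05],"grip":0},{"dp":[0,0,0.0005],"angular":[0,0,0.1],"grip":0}]}' 60 >/dev/null; python3 t.py
```

```text
t 19.95 [ 0.6037 -0.0595  0.145 ] [-1.7992e+02  1.0000e-01  2.2630e+01] F [-3.4  2.8  6.4] TQ [0.431 0.819 0.225] w 0.11065538038545622 J6 53.6
t 20.15 [ 0.6036 -0.0593  0.1445] [-1.7991e+02  1.1000e-01  1.6900e+01] F [-4.9  2.   6.5] TQ [0.409 0.857 0.186] w 0.11254177903625062 J6 59.3
t 20.35 [ 0.6036 -0.0592  0.144 ] [-1.7991e+02  1.2000e-01  1.1170e+01] F [-3.7  2.   7. ] TQ [0.544 0.846 0.221] w 0.11228908229170931 J6 65.0
```

```bash
python3 - <<'E'
from h import *
c0,s0=np.cos(.246),np.sin(.246)
for n,T0 in [("scene","scene7"),("top","top7"),("scene",None),("top",None)]:
    if T0: d=np.load(f"pics/{T0}.npz")["d"]; im=np.load(f"pics/{T0}.npz")["im"]
    else: im,d=camera(n)
    C=cloud(n,d); z=C[...,2]; i2=im.astype(int)
    X=(C[...,0]-.604)*c0+(C[...,1]+.061)*s0; Y=-(C[...,0]-.604)*s0+(C[...,1]+.061)*c0
    near=(d>0)&(abs(Y)<.045)&(X>-.034)&(X<-.016)&(z>.05)&(z<.085)
    pad=(d>0)&(abs(Y)<.02)&(X>-.105)&(X<-.06)&(z>.035)&(z<.06)
    print(n,T0,near.sum(),np.percentile(z[near],[20,50,80]).round(4) if near.sum() else "", pad.sum(),np.median(z[pad]).round(4) if pad.sum() else "")
E
```

```text
scene scene7 84 [0.0703 0.072  0.0735] 91 0.0474
top top7 92 [0.0672 0.071  0.0747] 109 0.0466
scene None 85 [0.0556 0.0577 0.0593] 96 0.0474
top None 11 [0.0565 0.0601 0.0627] 0
```

```bash

python3 -m crank '{"steps":[{"dp":[0,0,0.0002],"angular":[0,0,0.05],"grip":0},{"dp":[0,0,0.0004],"angular":[0,0,0.1],"grip":0}]}' 60 >/dev/null; python3 t.py
python3 -m crank '{"steps":[{"dp":[0,0,0.0002],"angular":[0,0,0.05],"grip":0},{"dp":[0,0,0.0004],"angular":[0,0,0.1],"grip":0}]}' 60 >/dev/null; python3 t.py
python3 -m crank '{"steps":[{"dp":[0,0,0.0002],"angular":[0,0,0.05],"grip":0},{"dp":[0,0,0.0004],"angular":[0,0,0.1],"grip":0}]}' 60 >/dev/null; python3 t.py
```

```text
t 20.65 [ 0.6036 -0.059   0.1436] [-1.799e+02  1.300e-01  5.450e+00] F [-4.5  3.5  6.3] TQ [0.63  0.79  0.225] w 0.10576397773805052 J6 70.8
t 20.85 [ 0.6036 -0.0589  0.1431] [-1.7991e+02  1.4000e-01 -2.8000e-01] F [-4.   4.   6.3] TQ [0.67  0.763 0.297] w 0.10556464994057459 J6 76.5
t 21.05 [ 0.6036 -0.0588  0.1427] [-1.7991e+02  1.5000e-01 -6.0000e+00] F [-4.   3.8  6. ] TQ [0.697 0.752 0.254] w 0.11037731928925328 J6 82.2
```

```bash

python3 -m crank '{"steps":[{"dp":[0,0,0.0002],"angular":[0,0,0.05],"grip":0}]}' 60 >/dev/null; python3 t.py
python3 -m crank '{"steps":[{"dp":[0,0,0.0002],"angular":[0,0,0.05],"grip":0}]}' 60 >/dev/null; python3 t.py
python3 -m crank '{"steps":[{"dp":[0,0,0.0002],"angular":[0,0,0.05],"grip":0}]}' 60 >/dev/null; python3 t.py
python3 -m crank '{"steps":[{"dp":[0,0,0.0002],"angular":[0,0,0.05],"grip":0}]}' 60 >/dev/null; python3 t.py
```

```text
t 21.15 [ 0.6035 -0.0587  0.1425] [-1.7991e+02  1.6000e-01 -8.8600e+00] F [-4.7  3.8  6.3] TQ [0.784 0.799 0.296] w 0.10907179819928334 J6 85.1
t 21.25 [ 0.6036 -0.0586  0.1423] [-1.7991e+02  1.6000e-01 -1.1720e+01] F [-3.6  4.   6.7] TQ [0.835 0.764 0.271] w 0.1100868240208866 J6 87.9
t 21.35 [ 0.6036 -0.0585  0.1421] [-1.7991e+02  1.6000e-01 -1.4590e+01] F [-3.5  4.5  6.1] TQ [0.806 0.792 0.343] w 0.10969556271235376 J6 90.8
t 21.45 [ 0.6036 -0.0585  0.1419] [-1.7991e+02  1.7000e-01 -1.7460e+01] F [-3.8  5.   5.9] TQ [0.889 0.75  0.335] w 0.10892891469263677 J6 93.7
```

```bash

python3 -m crank '{"steps":[{"dp":[0,0,0.0002],"angular":[0,0,0.05],"grip":0}]}' 60 >/dev/null; python3 t.py
python3 -m crank '{"steps":[{"dp":[0,0,0.0002],"angular":[0,0,0.05],"grip":0}]}' 60 >/dev/null; python3 t.py
python3 -m crank '{"steps":[{"dp":[0,0,0.0002],"angular":[0,0,0.05],"grip":0}]}' 60 >/dev/null; python3 t.py
```

```text
t 21.55 [ 0.6036 -0.0584  0.1417] [-1.7991e+02  1.7000e-01 -2.0320e+01] F [-4.5  4.1  7.1] TQ [0.926 0.756 0.298] w 0.11028121391773839 J6 96.5
t 21.65 [ 0.6037 -0.0583  0.1415] [-1.7991e+02  1.7000e-01 -2.3180e+01] F [-4.   5.5  6.4] TQ [0.906 0.719 0.24 ] w 0.11363770244727446 J6 99.4
t 21.75 [ 0.6037 -0.0583  0.1413] [-1.7992e+02  1.7000e-01 -2.6030e+01] F [-3.5  5.   4.1] TQ [0.923 0.72  0.319] w 0.10819895181450175 J6 102.2
```

```bash
cat > pl.py <<'E'
from h import *
c0,s0=np.cos(.246),np.sin(.246); r=[]
tq=[]
for i in range(4):
    im,d=camera("scene"); tq.append(get_state()["wrist_torque"][2])
    C=cloud("scene",d); z=C[...,2]
    X=(C[...,0]-.604)*c0+(C[...,1]+.061)*s0; Y=-(C[...,0]-.604)*s0+(C[...,1]+.061)*c0
    near=(d>0)&(abs(Y)<.045)&(X>-.034)&(X<-.016)&(z>.05)&(z<.085)
    pad=(d>0)&(abs(Y)<.02)&(X>-.105)&(X<-.06)&(z>.035)&(z<.06)
    r.append([np.median(z[near]),np.median(z[pad])])
print("platen top, pad top",np.mean(r,0).round(5),"held torque",np.round(tq,3))
np.savez("pics/pl.npz",im=im,d=d)
E
python3 pl.py; python3 t.py
python3 - <<'E'
from h import *
im,d=camera("wrist"); f=np.load("pics/pl.npz")["im"][130:240,280:420]
cv2.imwrite("pics/v9.png",np.hstack([cv2.resize(f,(381,300),interpolation=2),cv2.resize(im[100:340,150:470],(400,300))]))
E
```

```text
platen top, pad top [0.05561 0.04589] held torque [0.234 0.206 0.211 0.255]
t 21.95 [ 0.6037 -0.0583  0.1412] [-179.91    0.18  -25.94] F [-3.6  4.   5.5] TQ [0.932 0.698 0.255] w 0.11217335166167725 J6 102.1
```

View pics/v9.png

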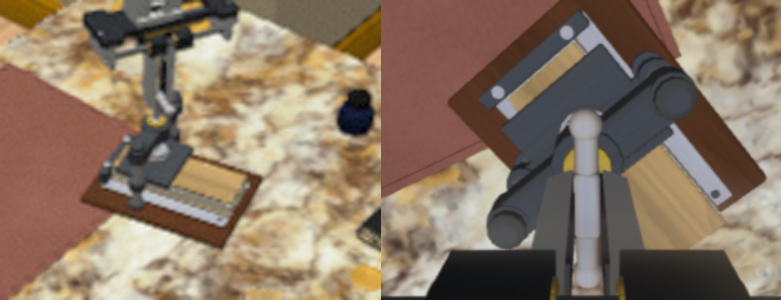

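```bash
cat > wr.py <<'E'
from h import *
c0,s0=np.cos(.246),np.sin(.246)
def m(im,d,T,tag):
    C=cloud("wrist",d,T); z=C[...,2]; i2=im.astype(int)
    X=(C[...,0]-.605)*c0+(C[...,1]+.0603)*s0; Y=-(C[...,0]-.605)*s0+(C[...,1]+.0603)*c0
    wood=(i2[...,2]-i2[...,0]>35)&(i2[...,2]>90)
    g={"pad_front":(abs(Y)<.022)&(X>-.115)&(X<-.045)&wood&(z>.035)&(z<.06),
       "pad_back":(abs(Y)<.022)&(X>.041)&(X<.048)&wood&(z>.035)&(z<.06),
       "bed":(abs(Y)>.034)&(abs(Y)<.044)&(X>-.115)&(X<-.05)&(z>.012)&(z<.028),
       "platen":(abs(Y)<.04)&(abs(X)>.018)&(abs(X)<.035)&(z>.05)&(z<.085),
       "base":(abs(Y)>.05)&(abs(Y)<.07)&(X>-.11)&(X<.06)&(z>.008)&(z<.022)}
    print(tag,{k:(int((v&(d>0)).sum()),round(float(np.median(z[v&(d>0)])),5)) if (v&(d>0)).sum()>20 else None for k,v in g.items()})
for n in ["w1","wrist7","w8"]:
    f=np.load(f"pics/{n}.npz"); m(f["im"],f["d"],f["T"],n)
for i in range(2):
    T=np.array(get_calibration("wrist")["T"]); im,d=camera("wrist"); m(im,d,T,"now")
print(get_state()["wrist_torque"][2])
E
python3 wr.py
```

```text
w1 {'pad_front': None, 'pad_back': None, 'bed': (565, 0.02058), 'platen': (1344, 0.07338), 'base': (2541, 0.01659)}
wrist7 {'pad_front': (2499, 0.0485), 'pad_back': None, 'bed': (922, 0.02061), 'platen': None, 'base': (2591, 0.01654)}
w8 {'pad_front': (2937, 0.04856), 'pad_back': None, 'bed': (1052, 0.02065), 'platen': (1773, 0.07339), 'base': (3539, 0.01659)}
now {'pad_front': (2940, 0.04662), 'pad_back': (464, 0.0467), 'bed': (681, 0.02053), 'platen': (2342, 0.05658), 'base': (3743, 0.01656)}
now {'pad_front': (2937, 0.04661), 'pad_back': (460, 0.04663), 'bed': (684, 0.02061), 'platen': (2352, 0.05657), 'base': (3760, 0.01655)}
0.21208708923629244
```

Close wrist depth shows that the pad top has sunk 1.9 mm, which is about 23 N at 1 mm per 12 N. The platen is on it and the held torque has climbed by about 0.12 N m, so I'll stop here and release.

```bash

python3 -m crank '{"steps":[{"dp":[0,0,0],"angular":[0,0,0],"grip":0.2},{"dp":[0,0,0],"angular":[0,0,0],"grip":0.4},{"dp":[0,0,0],"angular":[0,0,0],"grip":0.5},{"dp":[0,0,0],"angular":[0,0,0],"grip":0.5},{"dp":[0,0,0],"angular":[0,0,0],"grip":0.5}]}' 60
python3 -m crank '{"steps":[{"dp":[0,0,-0.015],"angular":[0,0,0],"grip":0.5},{"dp":[0,0,-0.035],"angular":[0,0,0],"grip":0.5},{"dp":[0,0,-0.06],"angular":[0,0,0],"grip":0.5},{"dp":[0,0,-0.08],"angular":[0,0,0],"grip":0.5},{"dp":[0,0,-0.08],"angular":[0,0,0],"grip":0.5}]}' 60
python3 wr.py | tail -3; python3 t.py
```

```text
t: 22.6
eef_pos: [0.6046, -0.0602, 0.1407]
ee_rot: [180.0, 0.0, -26.1]
force: [0.6, 0.1, -0.8]
grip_width: 0.483
finger_force: 0.0
t: 23.1
eef_pos: [0.6075, -0.0606, 0.2262]
ee_rot: [-179.9, -0.5, -26.1]
force: [0.6, 0.1, 0.3]
grip_width: 0.498
finger_force: 0.0
now {'pad_front': (1511, 0.04676), 'pad_back': (275, 0.04678), 'bed': (787, 0.02057), 'platen': (1576, 0.05663), 'base': (3102, 0.01656)}
now {'pad_front': (1561, 0.04677), 'pad_back': (278, 0.04681), 'bed': (799, 0.02059), 'platen': (1615, 0.05668), 'base': (3138, 0.01657)}
-0.009819544744259927
t 23.2 [ 0.605  -0.06    0.2217] [-1.7998e+02 -9.0000e-02 -2.6080e+01] F [ 0.3  0.1 -0.7] TQ [ 0.105  0.033 -0.01 ] w 0.49889922982221324 J6 102.3
```

```bash
python3 -c '
from plant import *
print(hand_in())'
```

```text
the job is handed in; nothing more can be done
None
```

The memo pad is in the press, square, centred and home against the back stop. The platen clamps it at about 21 N, estimated from the pad's compression. The handle is released and the job was handed in after about 23 s; no verdict came back.

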